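# Wedge the carton row tight

## Robot

A 6-joint arm with a two-finger parallel gripper is mounted at the origin on a cart in front of the work surface, level with it; the furniture and walls round the work are solid. World frame = base frame: x ahead of the robot, y to its left, z up, the work surface at z = 0. Lengths are in m, angles in degrees, forces in N, time in s.
With the tool pointing down it reaches from about 0.325 to 0.775 m from the base axis. Payload 5.5 kg.
Tool frame: the origin (TCP) lies at the centre of the arm's flange, where the gripper is bolted on; the fingertips stand 182 mm ahead of it and the grasp point (between the pads) lies 163 mm ahead of it; z points along the fingers, y is the line along which they close (so a half turn about z gives the same grasp; the last joint's range is limited). The gripper opens to 88 mm and grips with 3 to 60 N. Pads are 20 mm wide; open, the fingers measure 115 mm over their backs; the gripper's body (75 mm by 178 mm) begins 61 mm behind the grasp point.
Start: joints at [60.579, 5.22, 70.514, -0, 104.267, -3.249], TCP at [0.265, 0.538, 0.405] pointing down, gripper open.
Joint ranges: [-164.24, 164.24], [-49.07, 125.15], [9.68, 141.18], [-86.29, 266.29], [3.28, 154.24], [-151.56, 151.56]. Speed limits (degrees/s): [147.25, 147.25, 172.46, 180, 180, 180].

## Interface

Orientations are given as [roll, pitch, yaw] about the fixed x, y, z axes, in that order (R = Rz(yaw) Ry(pitch) Rx(roll)).
In Python, from station import r, imaging, readout gives the robot as it stands (r), with the cameras (imaging) and the readings (readout). Calls block until the motion is done:
- r.reach(position, orientation): joint-space move of the TCP to a pose.
- r.servo_line(position, rotation=None, speed=0.15): straight line of the TCP; rotation=None keeps the orientation; speed is the mean speed in m/s.
- r.move_joints(angles): joint-space move.
- r.let_go() and r.grab(squeeze=None): open the fingers fully, or close them until they stop; squeeze is the grip in N (None keeps the last).
- r.wait(seconds).
- r.inverse_kinematics(position, orientation): joint angles nearest the present ones, or None.
- readout.sense(): the state.
- imaging.snapshot(name): name is "scene" or "side" or "wrist"; returns a dict with "frame" (480x640x3 uint8, red, green, blue), "fx", "fy", "cx", "cy" (pixels), "R" (3x3) and "t" (3): a world point X has camera coordinates R X + t. Camera axes: x right, y down, z forward; pixel columns grow to the right and rows downward; lengths in m; the calibration is good to about 2 mm. A picture is of the moment at which its call begins. There is no depth.
A pose or a line that the arm cannot do raises r.IKError and nothing moves.
- r.hand_in(): hands the job in; it is judged then, once.
The state is a dict: "clock": time; "joints": joint angles; "joint_vel": joint speeds; "joint_torque": joint torques, N m; "tcp_pos": TCP position; "orientation": TCP orientation; "contact_force": force on the tool from outside, world axes, zero at the start; "torque": the same for the moment, N m; "opening": finger opening in m; "gripper_force": force on a finger pad.
Only numpy, scipy, OpenCV 4.12 (cv2) and the standard library are available. Lean on these libraries where they do the work, as an engineer would, in place of code of your own. Each camera call takes 0.05 s, during which the arm holds its last target. There are 200 camera calls.

## Task

The trolley is about to be wheeled, so lock the cartons in the white carrier: push the three that are in it together against the upright end plate and set the loose carton upright in the row beside them. Then drive the grey wedge, thin end first, lying flat on the carrier's floor, from the robot's side into the gap between the last carton and the slanted stop until the whole row is tight, firmly but without crushing the cartons. Let go and leave it wedged.

Things in the scene. Friction and masses are not known exactly. Their poses are not given: they have to be found in the camera images.
- carrier: White plastic carton carrier fixed to the trolley top: base 56 x 312 mm, floor top at z = 6 mm. Origin: underside, on the long centre line; y runs along the row, x across it, away from the robot. Lips (top z = 14 mm, inner faces x = +-21.5 mm) guide the cartons from y = -91 to +153 mm. Upright end plate at +y, slanted stop at -y; the space before the stop is open on both long sides.
- end_plate (a point): Foot of the inner face of the upright end plate (42 mm high) at the carrier's +y end: carrier x 0, y +146, z 6 mm. The packed row rests against it: carton centres then lie at carrier y = +115, +53, -9 and -71 mm. Axes as the carrier's.
- place4 (a point): Place of the fourth carton's origin when the row is packed: carrier x 0, y -71, z 6 mm, on the floor. The carton's outer face is then at y = -102 mm. Axes as the carrier's.
- stop_face (a point): Point at the foot of the slanted stop's face, carrier x 0, y -115.8, z 6 mm. The stop is 36 mm high (over the trolley top), x -28 to +28 mm. Its face slants 1 in 6: y rises 1 mm for each 6 mm of x, so the gap is wide on the -x (robot) side, narrow on the +x side. Axes as the carrier's.
- wedge_home (a point): Where the wedge's origin comes to about when it is tight: carrier x -10, y -110, z 6 mm, wedge axes parallel to the carrier's (tip to +x). Driven in along +x. If the row still has play it goes 6 mm deeper per mm of play. A push of about 20 N along +x makes it tight; friction then holds it.
- carton4: The loose carton of wipes standing on the trolley top beside the carrier: 40 mm (x) x 62 mm (y) x 34 mm high, about 60 g. Origin: centre of its underside. It goes in the carrier with its y axis along the row, either way round.
- wedge: Grey plastic wedge lying on the trolley top, 90 mm long (x), 26 mm high, 120 g; 8 mm thick at the tip (+x), 23 mm at the other end. Origin: underside, half way along (15.5 mm thick). Its +y face (y = +7.75 mm) is straight and goes against the carton; its -y face has the stop's slant. A finger tab, 14 mm (x) by 15 mm (y), stands over the origin from z = 26 to 62 mm.
- carton1: The first (farthest from the slanted stop) of the three like cartons already in the carrier: 40 x 62 x 34 mm, 60 g; origin: centre of its underside, on the carrier's floor; its y axis along the row. They start a few mm apart, and only when all are pushed up against the end plate is there room for the fourth.
- carton2: The second of the three like cartons already in the carrier: 40 x 62 x 34 mm, 60 g; origin: centre of its underside, on the carrier's floor; its y axis along the row. They start a few mm apart, and only when all are pushed up against the end plate is there room for the fourth.
- carton3: The third of the three like cartons already in the carrier: 40 x 62 x 34 mm, 60 g; origin: centre of its underside, on the carrier's floor; its y axis along the row. They start a few mm apart, and only when all are pushed up against the end plate is there room for the fourth.

How it is judged (in metres and radians):
On the way, in this order (a step that is already met when the one before it is completed fails the run):
1. the loose carton stands in the carrier, next in the row (y of carton4 in the frame of carrier between -0.087 and -0.067 m and x of carton4 in the frame of carrier between -0.006 and 0.006 m and z of carton4 in the frame of carrier below 0.01 m and angle between the y axis of carton4 and the y axis of carrier, either way round below 0.1 rad), for 0.2 s.
2. the wedge, in the gap, presses the row together (over 4 N between the last two cartons and on the last one) (contact force between each of wedge, carton3 and carton4 above 4 N and x of wedge in the frame of carrier above -0.03 m), for 0.1 s.
At the end, for the whole second after the job is handed in: All four cartons stand in the carrier within 3 mm of their tightly packed places along the row (6 mm across); the wedge lies flat on its floor in the gap, origin at carrier x -22 to +8 mm, in line within 4 degrees, at rest, released and still pressing on the last carton with over 2 N (y of carton1 in the frame of carrier between 0.112 and 0.118 m and x of carton1 in the frame of carrier between -0.006 and 0.006 m and z of each of carton1, carton2, carton3, carton4, wedge in the frame of carrier below 0.01 m and y of carton2 in the frame of carrier between 0.05 and 0.056 m and x of carton2 in the frame of carrier between -0.006 and 0.006 m and y of carton3 in the frame of carrier between -0.012 and -0.006 m and x of carton3 in the frame of carrier between -0.006 and 0.006 m and y of carton4 in the frame of carrier between -0.074 and -0.068 m and x of carton4 in the frame of carrier between -0.006 and 0.006 m and x of wedge in the frame of carrier between -0.022 and 0.008 m and angle between the x axis of wedge and the x axis of carrier, either way round below 0.07 rad and contact force between wedge and carton4 above 2 N and linear speed of wedge below 0.01 m/s); the robot touches nothing.
It fails at once if the cartons are crushed: over 80 N between the wedge and the last carton, or between the last two cartons (contact force between any of wedge, carton3 and carton4 above 80 N).
It also fails if it takes over 69 s, if anything falls off the work surface, if the arm or the gripper's body presses on something with over 40 N, if the wrist force passes 120 N, or if a joint passes its speed limit or range.

## Working session

There is one attempt and no reset: what is moved stays moved. The work goes in short steps, each a Python script; the robot and the scene stay as the last script left them, time stands still between calls to the robot, and variables do not carry over. Pictures are saved under pics/ and viewed, at most 10 in all, crops included, and the job is handed in when it is done.

```bash
mkdir -p pics; ls
python3 - <<'E'
from station import r, imaging, readout
import cv2,pickle
d={}
for n in("scene","side","wrist"):
    s=imaging.snapshot(n); d[n]=s; cv2.imwrite(f"pics/{n}0.png",s["frame"][:,:,::-1])
    print(n,s["fx"],s["cx"],s["cy"],-s["R"].T@s["t"])
pickle.dump(d,open("s0.pkl","wb"))
print(readout.sense())
E
```

```text
pics
station.py
scene 603.6368108041227 324.85474369410724 236.21731174815358 [ 0.08261995 -0.67028696  1.03212482]
side 519.1153763070844 313.97508659911836 237.06200433744408 [ 0.28605993 -1.00833108  0.67157206]
wrist 375.8098672964662 310.26130283658523 235.47032981598747 [0.20466339 0.56748608 0.38467996]
{'clock': 0.15, 'joints': array([ 6.05779596e+01,  5.25450012e+00,  7.05664079e+01, -7.57991883e-04,
        1.04266717e+02, -3.25166688e+00]), 'joint_vel': array([-0.07277276, -0.07253077, -0.24196771, -0.02977014,  0.11826527,
        0.10396315]), 'joint_torque': array([ 7.98552646e-04, -4.47046638e+01, -4.06907165e+01,  6.97816908e-02,
        2.74968788e-02, -1.11753054e-04]), 'tcp_pos': array([0.26468228, 0.53852156, 0.4037491 ]), 'orientation': array([-1.79912475e+02, -4.23651405e-03,  1.53829437e+02]), 'contact_force': array([-0.41931491, -0.08182304, -0.29103343]), 'torque': array([ 0.00345804, -0.00225771, -0.04188842]), 'gripper_force': 0.0, 'opening': 0.08806442563038754}
```

View pics/scene0.png

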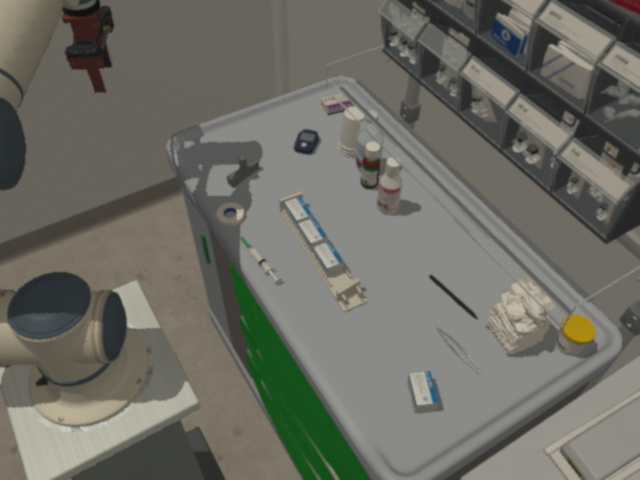

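View pics/side0.png

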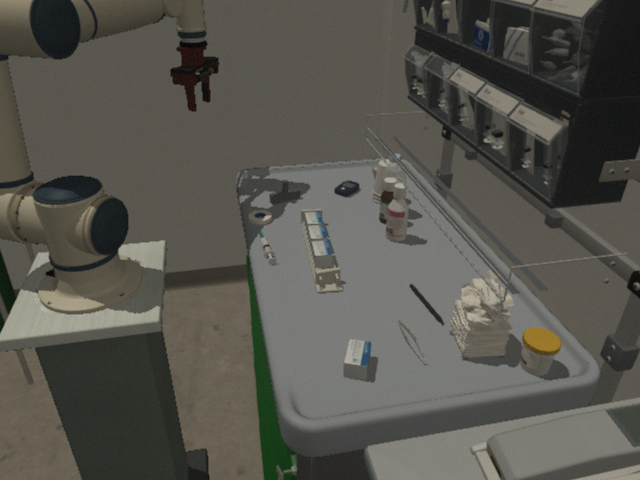

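The scene view shows the wedge at about (241,172), the carrier from (290,197) to (352,300), and the loose carton at (424,390). I'll get rough positions first, then wrist close-ups.

```bash
cat > h.py <<'E'
import numpy as np,cv2,pickle
def ray(s,u,v,z):
    d=s["R"].T@np.array([(u-s["cx"])/s["fx"],(v-s["cy"])/s["fy"],1]); c=-s["R"].T@s["t"]
    return c+d*(z-c[2])/d[2]
def proj(s,X):
    c=np.asarray(X)@np.asarray(s["R"]).T+s["t"]; return np.c_[s["fx"]*c[...,0]/c[...,2]+s["cx"],s["fy"]*c[...,1]/c[...,2]+s["cy"]]
E
python3 - <<'E'
from h import *
d=pickle.load(open("s0.pkl","rb")); s=d["scene"]
for n,u,v,z in[("wedge",238,180,.0),("tabtop",243,160,.06),("car+y",284,197,.0),("car-y",348,307,.0),("car-y+x",366,298,0),("c4",424,385,.034)]: print(n,ray(s,u,v,z))
w=d["wrist"];print(w["R"]);
E
```

```text
wedge [0.46219663 0.31270219 0.        ]
tabtop [0.47954228 0.30905247 0.06      ]
car+y [0.52997833 0.2070353  0.        ]
car-y [ 0.49198548 -0.12828101  0.        ]
car-y+x [ 0.5357327  -0.12887701  0.        ]
c4 [ 0.50511495 -0.35552378  0.034     ]
[[ 0.44136497  0.89732549 -0.00198336]
 [ 0.87039248 -0.42757793  0.24411891]
 [ 0.21820608 -0.10947183 -0.96974328]]
```

View pics/wrist0.png

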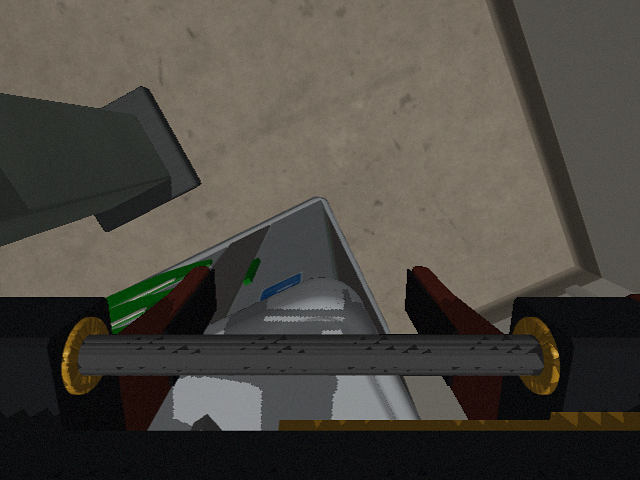

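Run:
```python
from station import r, imaging, readout
from h import *
d={}
for n,p in[("w",(.40,.27,.33)),("c",(.44,.04,.40)),("k",(.43,-.32,.33))]:
    r.reach(list(p),[180,0,0]); s=imaging.snapshot("wrist"); d[n]=s
    print(n,readout.sense()["clock"],-s["R"].T@s["t"])
pickle.dump(d,open("s1.pkl","wb"))
f=d["c"]["frame"]; cv2.imwrite("pics/c1.png",cv2.resize(f[20:300,140:540],(800,560),interpolation=cv2.INTER_CUBIC)[:,:,::-1])
for n in "wk": cv2.imwrite(f"pics/{n}1.png",d[n]["frame"][:340,:,::-1])
```

```text
w 2.0583 [0.46613259 0.26998153 0.31124245]
c 3.0667 [0.5062165  0.0403398  0.38058567]
k 4.4917 [ 0.49677569 -0.31928316  0.31146859]
```

View pics/c1.png

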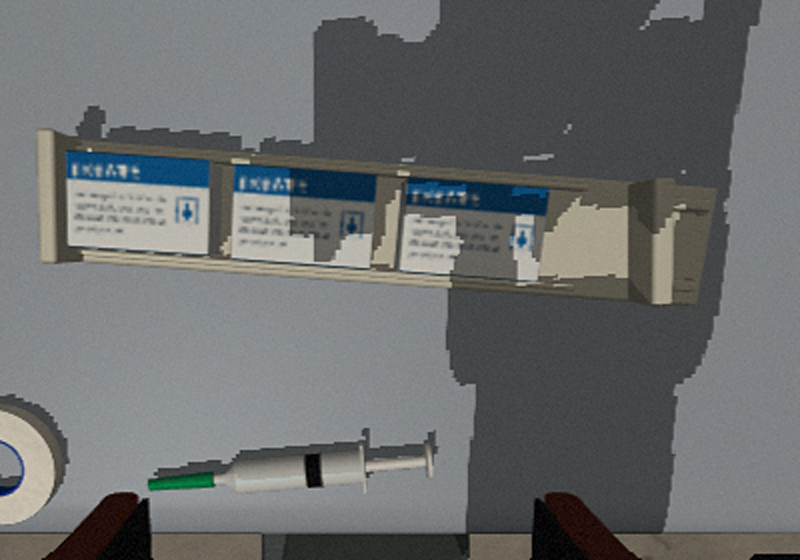

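View pics/w1.png

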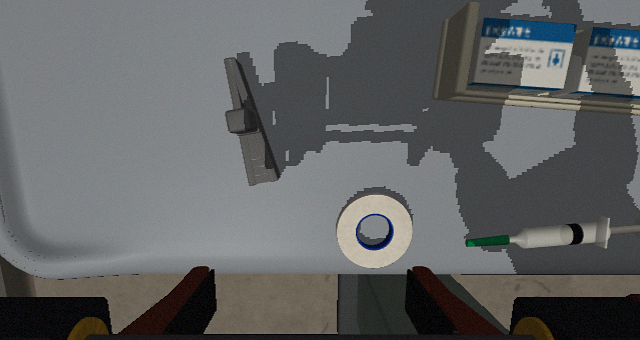

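View pics/k1.png

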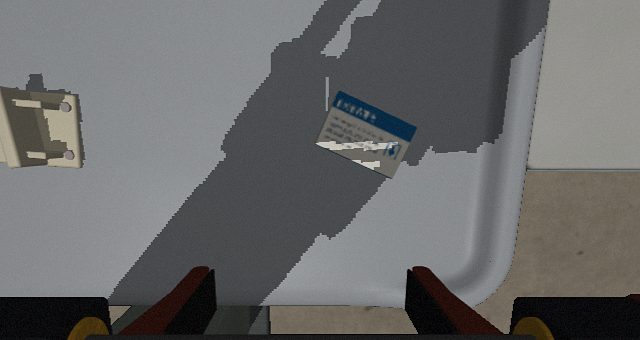

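```bash
cat > fit.py <<'E'
from h import *
from scipy.optimize import least_squares
d=pickle.load(open("s1.pkl","rb"))
def W(p,L):
    c,s=np.cos(p[2]),np.sin(p[2]); L=np.asarray(L,float)/1000
    return np.c_[p[0]+c*L[:,0]-s*L[:,1],p[1]+s*L[:,0]+c*L[:,1],L[:,2]]
def fit(s,L,px,x0):
    f=lambda p:(proj(s,W(p,L))-px).ravel()
    o=least_squares(f,x0,loss="soft_l1"); return o.x,f(o.x).reshape(-1,2).round(1)
def box(y,z):return [(20,y+31,z),(20,y-31,z),(-20,y-31,z),(-20,y+31,z)]
cr=lambda P:np.array(P)/2+[140,20]
car,e=fit(d["c"],[(28,-156,6),(-28,-156,6),(28,156,42),(-28,156,42)],cr([(715,188),(697,303),(38,129),(41,262)]),[.52,.04,-.1]); print("carrier",car[:2],np.degrees(car[2]),e.tolist())
P=cr([(66,152),(210,160),(210,255),(68,246),(233,166),(377,174),(371,269),(232,259),(404,177),(548,187),(540,280),(399,270)])
R=np.array([[np.cos(car[2]),-np.sin(car[2])],[np.sin(car[2]),np.cos(car[2])]])
for i in range(3):
    q=P[4*i:4*i+4]; k,e=fit(d["c"],box(0,40),q,[.52,.04,-.1]); print("c",i+1,(R.T@(k[:2]-car[:2])*1e3).round(1),np.degrees(k[2]),e.tolist())
WL=[(45,7.75,26),(45,-.25,26),(-45,7.75,26),(-45,-15.25,0)]
w,e=fit(d["w"],WL,np.array([(225,58),(237,57),(249,186),(281,180)]),[.47,.31,.2]); print("wedge",w[:2],np.degrees(w[2]),e.tolist())
k,e=fit(d["k"],box(0,34),np.array([(336,91),(417,126),(394,179),(317,145)]),[.5,-.35,-.3]); print("c4",k[:2],np.degrees(k[2]),e.tolist())
pickle.dump((car,w,k),open("pose.pkl","wb"))
def draw(s,polys,x0,y0,w_,h_,sc):
    im=cv2.resize(s["frame"][y0:y0+h_,x0:x0+w_],None,fx=sc,fy=sc,interpolation=cv2.INTER_CUBIC)[:,:,::-1].copy()
    for p,L in polys:
        q=((proj(s,W(p,L))-[x0,y0]+.5)*sc).astype(np.int32); cv2.polylines(im,[q],True,(0,0,255),1)
    return im
wp=[(45,7.75),(45,-.25),(-45,-15.25),(-45,7.75)]
a=draw(d["c"],[(car,[(28,-156,6),(-28,-156,6),(-28,156,6),(28,156,6)]),(car,[(28,146,42),(-28,146,42),(-28,156,42),(28,156,42)]),(car,[(21.5,-91,14),(21.5,153,14),(-21.5,153,14),(-21.5,-91,14)]),(car,[(28,-115.8+28/6,36),(-28,-115.8-28/6,36),(-28,-115.8-28/6,6),(28,-115.8+28/6,6)])],150,75,360,105,2.2)
b=draw(d["w"],[(w,[(x,y,26) for x,y in wp]),(w,[(x,y,0) for x,y in wp]),(w,[(7,7.5,62),(7,-7.5,62),(-7,-7.5,62),(-7,7.5,62)])],190,45,130,150,2.4)
c=draw(d["k"],[(k,box(0,34)),(k,box(0,0))],300,70,130,150,2.4)
h=np.zeros((a.shape[0]+360,792,3),np.uint8);h[:a.shape[0],:a.shape[1]]=a;h[a.shape[0]:,:b.shape[1]]=b;h[a.shape[0]:,400:400+c.shape[1]]=c
cv2.imwrite("pics/fit1.png",h)
E
python3 fit.py
```

```text
carrier [0.51347083 0.0160119 ] -3.936990035569395 [[4.5, -0.4], [2.5, 1.5], [-1.9, -0.6], [-1.4, 0.7]]
c 1 [  0.2 112.5] -3.23161141409199 [[-0.3, -0.5], [0.3, -0.2], [-0.3, 0.2], [0.2, 0.6]]
c 2 [-0.6 40.8] -3.28899947495373 [[0.1, -0.4], [0.2, -0.1], [0.1, -0.1], [-0.4, 0.8]]
c 3 [ -0.3 -33.4] -3.2615269004023504 [[0.8, -0.0], [0.4, -0.7], [-1.2, -0.1], [-0.2, 0.9]]
wedge [0.47806393 0.31542984] 8.045822468913324 [[0.5, 0.6], [-0.2, -0.1], [-0.4, 0.2], [0.1, -1.4]]
c4 [ 0.50003457 -0.35908501] -21.920748757823006 [[1.0, -0.0], [0.5, -0.2], [-0.4, -0.5], [-1.7, 0.9]]
```

View pics/fit1.png

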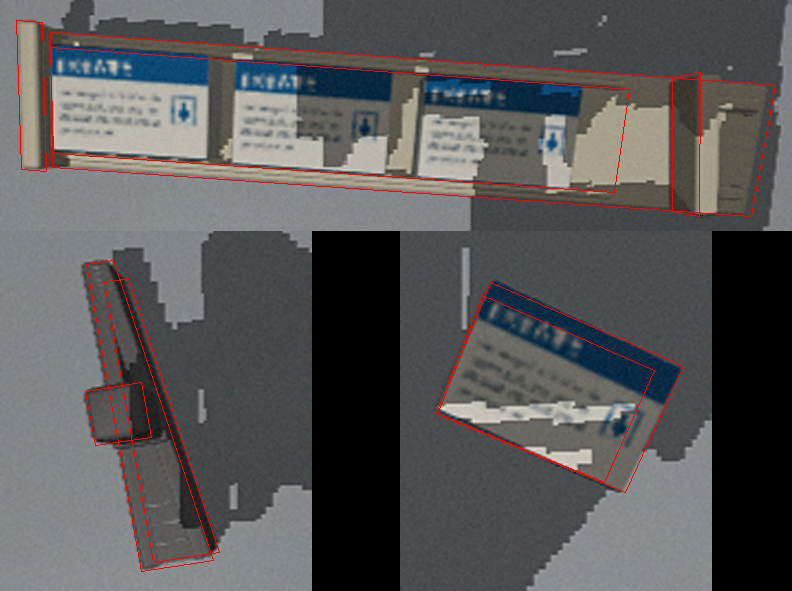

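The overlay matches the carrier (stop foot, plate, lips), the wedge and carton 4 to within about 1–2 px. The cartons sit at carrier y ≈ 112, 41 and -33. Next I push the row together under force control, then touch the lips to find the true centre line.

```bash
cat > g.py <<'E'
from station import r, imaging, readout
from h import *
car,w,k=pickle.load(open("pose.pkl","rb"))
YAW=np.radians(-3.7)
R=np.array([[np.cos(YAW),-np.sin(YAW)],[np.sin(YAW),np.cos(YAW)]])
try: O=np.array(pickle.load(open("O.pkl","rb")))
except OSError: O=car[:2]
ORI=[180,0,90+np.degrees(YAW)]
def P(x,y,z): # carrier mm, tip height mm -> TCP
    q=O+R@[x/1e3,y/1e3]; return [q[0],q[1],z/1e3+.182]
def loc(): # TCP in carrier mm
    t=readout.sense()["tcp_pos"]; return np.r_[R.T@(t[:2]-O),t[2]-.182]*1e3
def F():
    f=readout.sense()["contact_force"]; return np.r_[R.T@f[:2],f[2]]
def guard(p,axis,lim,step=1.0,dst=20,z0=None,sp=.03):
    """step from carrier point p along axis (unit vec) till reaction along -axis exceeds lim"""
    a=np.array(axis,float); f0=F() if z0 is None else z0; n=0
    while n<dst:
        n+=step; r.servo_line(P(*(np.array(p)+a*n)),speed=sp)
        f=-(F()-f0)@a
        if f>lim: break
    return n,f,loc()
E
python3 - <<'E'
from g import *
d=pickle.load(open("s0.pkl","rb"))["scene"]
for u,v in((388,212),(369,185),(350,152),(230,215)): print(ray(d,u,v,0)[:2].round(3))
r.grab(20); print(readout.sense()["opening"])
r.reach(P(0,-88,60),ORI); r.servo_line(P(0,-88,11)); f0=F(); print("at",loc(),f0,readout.sense()["clock"])
r.servo_line(P(0,-58,11),speed=.05); print(F()-f0,loc())
t=readout.sense()["clock"]
print(guard((0,-58,11),(0,1,0),6,1,16,f0)); print(readout.sense()["clock"]-t)
E
```

```text
[0.713 0.043]
[0.725 0.138]
[0.749 0.259]
[0.396 0.22 ]
0.000389000128021541
at [ 5.73341841e-02 -8.87143343e+01  1.12500253e+01] [1.01881793 0.00303471 0.57666515] 7.375
[-0.87262588 -0.56817742 -0.29395898] [ -0.06901276 -57.79248347  10.87606046]
(11, np.float64(8.781305557113344), array([ 4.31763436e-03, -4.83354908e+01,  1.10720485e+01]))
2.75
```

Run:
```python
from g import *
r.servo_line(P(0,-58,11),speed=.1); f0=F()
a=guard((2,-58,11),(1,0,0),4,1,12,f0,.05); print(a)
r.servo_line(P(0,-58,11),speed=.1)
b=guard((-2,-58,11),(-1,0,0),4,1,12,f0,.05); print(b)
r.servo_line(P(0,-58,11),speed=.1)
xc=(a[2][0]+b[2][0])/2; print("centre x",xc)
pickle.dump(O+R@[xc/1e3,1.7e-3],open("O.pkl","wb"))
r.servo_line(P(0,-58,90),speed=.2)
s=imaging.snapshot("wrist"); pickle.dump(s,open("s2.pkl","wb")); cv2.imwrite("pics/row.png",s["frame"][:,:,::-1])
print(readout.sense()["clock"])
```

```text
(12, np.float64(4.301647130606131), array([ 13.62940498, -58.00579533,  10.85368599]))
(11, np.float64(4.380254149071814), array([-12.64613668, -57.99905331,  11.32881696]))
centre x 0.4916341506857398
18.05
```

Run:
```python
from g import *
y=90+np.degrees(k[2]); q=[k[0],k[1]+.0009]
r.let_go()
r.reach([*q,.182+.07],[180,0,y]); r.servo_line([*q,.182+.011],speed=.15)
r.grab(15); s=readout.sense(); print(s["opening"],s["gripper_force"],s["clock"])
r.servo_line([*q,.182+.08],speed=.25)
r.reach(P(0,-75.5,65),ORI); r.servo_line(P(0,-75.5,28),speed=.12); f0=F()
print(f0,loc(),readout.sense()["opening"])
print(guard((0,-75.5,28),(0,0,-1),5,2,11,f0,.05),F()-f0,readout.sense()["clock"])
```

```text
0.0400939794019177 14.875627756118774 21.9667
[ 0.45640226  0.16841659 -0.46727887] [ 3.76321578e-02 -7.61707656e+01  2.77756460e+01] 0.039650824749481624
(12, np.float64(4.463329804813846), array([  0.20608223, -75.53141833,  16.75561868])) [-0.93260312  0.03747666  4.4633298 ] 25.5
```

Run:
```python
from g import *
f0=F()
print(guard((0,-75.5,17.2),(0,1,0),5,1,9,f0,.05))
r.let_go(); print(F(),loc())
r.servo_line(P(0,-71,90),speed=.25)
s=imaging.snapshot("scene"); f=s["frame"][180:320,260:390]
cv2.imwrite("pics/pl4.png",cv2.resize(f,None,fx=4,fy=4,interpolation=cv2.INTER_CUBIC)[:,:,::-1])
print(readout.sense()["clock"])
```

```text
(7, np.float64(7.897445994512176), array([  0.16053407, -69.54640116,  17.40780973]))
[-0.40584302 -0.23516608  0.27980731] [ 3.68375863e-03 -6.84913747e+01  1.72281727e+01]
28.6167
```

View pics/pl4.png

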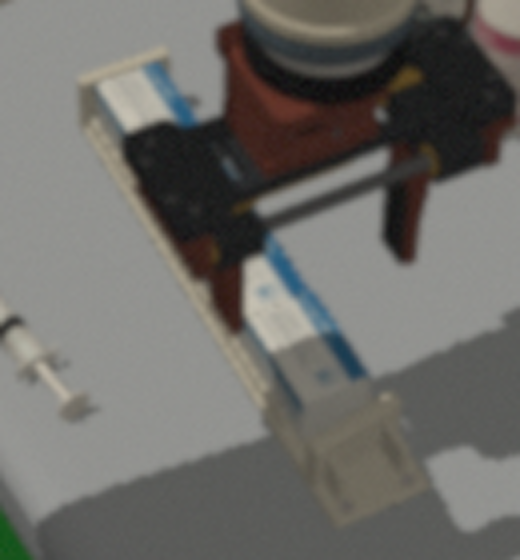

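Carton 4 is seated in the row, with the stop gap open behind it. Now the wedge.

Run:
```python
from g import *
yw=90+np.degrees(w[2]); q=list(w[:2])
r.reach([*q,.182+.09],[180,0,yw]); r.servo_line([*q,.182+.038],speed=.15)
r.grab(30); s=readout.sense(); print(s["opening"],s["gripper_force"],s["clock"])
r.servo_line([*q,.182+.12],speed=.25)
r.reach(P(-85,-111.5,85),ORI); r.servo_line(P(-85,-111.5,45.5),speed=.15); f0=F()
r.servo_line(P(-36,-111.5,45.5),speed=.06); print("in",F()-f0,loc())
print("z",guard((-36,-111.5,45.5),(0,0,-1),3,1,3,f0,.04))
s=imaging.snapshot("wrist"); cv2.imwrite("pics/wi.png",s["frame"][:,:,::-1])
s=imaging.snapshot("side"); cv2.imwrite("pics/ws.png",cv2.resize(s["frame"][190:310,270:390],None,fx=5,fy=5,interpolation=cv2.INTER_CUBIC)[:,:,::-1])
print(readout.sense()["clock"])
```

```text
0.013628429497837359 29.99995708465576 31.625
in [-0.91111953  0.08328659 -1.36469431] [ -36.16053542 -111.49832508   45.41083233]
z (3, np.float64(7.87703538323731), array([ -36.01317733, -111.53073226,   43.93731227]))
35.85
```

View pics/ws.png

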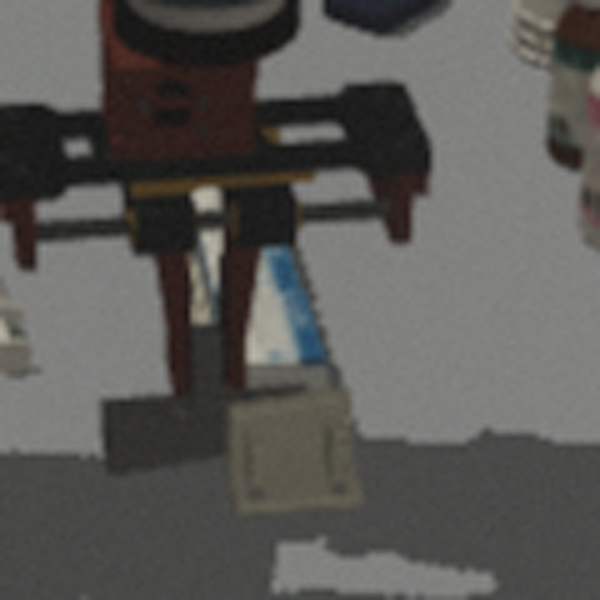

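The wedge is in the gap mouth, lying on the floor with its tip between stop and carton. Next: touch the carton lightly, then drive it in.

Run:
```python
from g import *
r.servo_line(P(-36,-111.5,44.0),speed=.05); f0=F(); f0[:2]=0
a=guard((-36,-111.5,44.0),(0,1,0),3,.7,5,f0,.05); print("y",a)
y=-111.5+a[0]-.7
b=guard((-36,y,44.0),(1,0,0),9,2,34,f0,.05); print("x",b,F()-f0)
print(readout.sense()["clock"])
```

```text
y (2.0999999999999996, np.float64(3.7587376201519413), array([ -36.01337743, -109.7591743 ,   43.96122147]))
x (26, np.float64(12.79601553628146), array([ -11.37135503, -110.15559163,   44.18374844])) [-12.79601554  -4.59351747   8.25692856]
40.1
```

Run:
```python
from g import *
r.let_go(); r.servo_line(P(-11,-110,85),speed=.25)
r.reach(P(-85,-112.5,60),ORI); r.grab(40); r.servo_line(P(-85,-112.5,13),speed=.2); f0=F()
r.servo_line(P(-69,-112.5,13),speed=.1); print(F()-f0)
b=guard((-69,-112.5,13),(1,0,0),21,1,18,f0,.05); print(b,F()-f0,readout.sense()["clock"])
r.wait(.2); print(F()-f0)
r.servo_line(P(-85,-112.5,13),speed=.15); r.servo_line(P(-85,-112.5,110),speed=.25)
s=imaging.snapshot("scene"); a=s["frame"][180:320,260:390]
cv2.imwrite("pics/end.png",cv2.resize(a,None,fx=4,fy=4,interpolation=cv2.INTER_CUBIC)[:,:,::-1])
print(readout.sense()["clock"])
```

```text
[ 0.76922689 -0.09565739 -0.92665427]
(8, np.float64(21.312207101913707), array([ -63.58766306, -112.37995952,   11.84593048])) [-21.3122071    0.92455035   9.75369953] 46.0667
[-20.12912544   1.87925062   9.17824586]
47.1667
```

View pics/end.png

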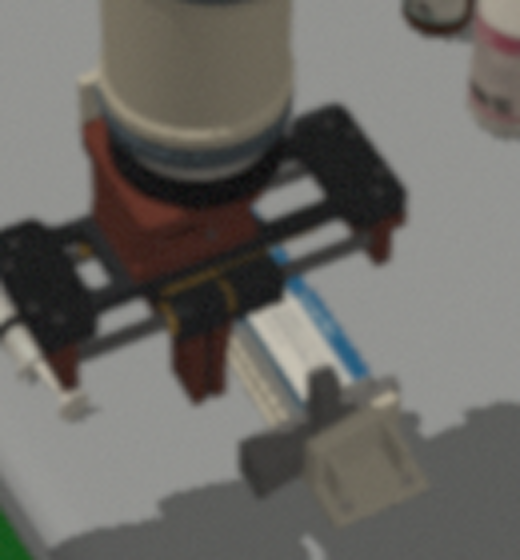

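The wedge is seated flat between carton 4 and the stop at about carrier x = -10 mm. It took a push of about 21 N, and the gripper is clear.

```bash
python3 -c "
from station import r, imaging, readout
print(r.hand_in())"
```

```text
the job is handed in; nothing more can be done
None
```

I handed the job in at about 47 s of the 69 s allowed: all four cartons are packed against the end plate and the wedge was driven in with about 21 N to roughly carrier x = -10 mm, then released; no verdict came back.

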